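# Draw the mandrel of a welding jig to its red band and hold it

### The arm

A 7-joint arm with a two-finger parallel gripper is mounted at the origin on the work surface. World frame = base frame: x ahead of the robot, y to its left, z up, the work surface at z = 0. Lengths are in mm, angles in rad, forces in N, time in s.
With the tool pointing down it reaches from about 350 to 900 mm from the base axis. Payload 19.9 kg.
Tool frame: the origin (TCP) lies at the very end of the fingers, on their centre line; the grasp point (between the pads) lies 19 mm behind it (grip_depth is the distance from the TCP to the grasp point, in mm); z points along the fingers, y is the line along which they close (so a half turn about z gives the same grasp; the last joint's range is limited). The gripper opens to 85 mm and grips with 20 to 120 N. Pads are 22 mm wide; open, the fingers measure 114 mm over their backs; the gripper's body (76 mm by 85 mm) begins 54 mm behind the grasp point. The pads swing forward as they close: fully open they stand 13 mm farther back than shut.
Start: joints at [1.135, 0.417, -0.01, 1.614, 0.005, 1.111, -0.053], TCP at [239.804, -577.141, 198.26] pointing down, gripper open.
Joint ranges: [-2.81, 2.81], [-0.39, 2.02], [-1.27, 1.25], [0.06, 2.57], [-1.19, 4.33], [0.19, 2], [-2.82, 2.82]. Speed limits (rad/s): [1.89, 1.89, 2.39, 2.39, 3.01, 3.01, 3.01].

### API

Orientations are given as a unit quaternion [x, y, z, w].
In Python, from station import observe, capture, camera_model, sign_off, search_frame, masks_of, spot_point, grip_depth gives the robot as it stands.
- The arm moves only by the tool carry_out, never from a script. Its argument "increments" is a list of rows, each a list of 7 numbers: the shift along the tool's x, y, z in units of 25 mm (1.0 is 25 mm), then the turn, a rotation vector about the tool's x, y, z in units of 5 degrees (1.0 is 5 degrees), then the finger opening in mm, from 0 to 85.4. A call has 1 to 5 rows; each row is the pose to reach, as a shift and turn from the pose commanded when the call began, along the tool's axes at that moment; what a row does not reach only later rows make up. A row lasts 1/8 s, in which the tool goes at most 62.5 mm and 10.7 degrees, less where a joint would pass 70% of its speed; a pose out of reach is approached as far as the arm can. A call with a gripper value outside its range is refused whole. The fingers move at their own pace and stop on an object; the grip force is fixed at half the most. Time passes only in rows, so rows that repeat a pose let the fingers close. It gives the time, the measured TCP pose, the force, the opening and the grip force at its end, in the units of the state.
- observe(): the state, without advancing time (a new reading comes with each control period).
- capture(name): name is "side" or "top"; returns (picture, depth): 384x512x3 uint8, red, green, blue; 384x512 float32, mm along the optical axis (not along the pixel's ray), 0 where there is no reading.
- camera_model(name): a dict with "K" (3x3 intrinsics, pixels), "k1" (the pictures are not rectified: a ray, as slopes to the right and down, at radius r is drawn at 1 + k1 r^2 times it, then the intrinsics apply), "R" (3x3) and "t" (3): a world point X has camera coordinates R X + t. Camera axes: x right, y down, z forward; pixel columns grow to the right and rows downward; lengths in mm; the calibration is good to about 2 mm. A picture is of the moment at which its call begins. camera_model takes no time and is no camera call.
- sign_off(): hands the job in; it is judged then, once.
Trained networks look in the newest picture that a camera, given by its name, has taken for a name from the list of things; names that differ only in an ending like _2 or _b are one class to them, and where a whole thing is asked for, a point or a joint stands for the part that bears it (a point fixed in the world has none). Each returns a list of dicts, best first, with "conf" (0 to 1); they miss things now and then, are a little off and sometimes report something else, mostly with a low value. They report only what shows in the picture. A call takes as long as a camera call. They do not tell look-alikes from the thing itself.
- search_frame(camera, target): "point" ([x, y, z] in mm, in the coordinates of the camera as it stood for that picture, good to about 4 mm: the middle of the surface that is visible of it).
- masks_of(camera, target): "pixels" (384x512 bool, what is visible of it).
- spot_point(camera, target): "point" ([x, y, z] in mm, in the coordinates of the camera as it stood for that picture, good to about 4 mm: a listed point, or the origin of a listed thing).
The state is a dict: "t": time; "joint_positions": joint angles; "joint_vel": joint speeds; "tau": joint torques, N m; "tcp_pos": TCP position; "tcp_rot": TCP orientation; "force": force on the tool from outside, world axes, zero at the start; "ft_torque": the same for the moment, N m; "width": opening from 0.0 (shut) to 1.0 (fully open); "finger_force": force on a finger pad.
Only numpy, scipy, OpenCV 4.12 (cv2) and the standard library are available. Lean on these libraries where they do the work, as an engineer would, in place of code of your own. Each camera call takes 0.05 s, during which the arm holds its last target. There are 200 camera calls.

### The job

On the welding jig, first swing the yellow keeper arm well aside (45 degrees or more) off the mandrel's collar. Then draw the black-handled steel mandrel straight along its leaning socket until its whole red band shows above the socket's mouth, but never let any of its blue end come out, and do not wrench it sideways against the bore. Finish while holding it still there in the gripper, and leave the other things on the bench where they are.

Things in the scene. Friction and masses are not known exactly. Their poses are not given: they have to be found in the camera images.
- jig: The jig's base: blue plate 160 (x) x 130 (y) x 12 mm bolted to the bench (it cannot move) with four bolt heads to 19 mm high; origin at the centre of its underside, z up. The socket stands on it and leans towards the jig's -x side.
- socket: Aluminium tube fixed on the jig, outer diameter 44, bore 22 wide and 80 mm deep. Origin: centre of its mouth, 105 mm above the jig's origin. z points out along the bore, leaning 0.35 rad (20 degrees) from vertical towards the jig's -x; y is the jig's y (level); x points to the jig's +x and slightly up. A level ear on the +y side carries the keeper's pivot.
- keeper_pivot (a point): Top centre of the keeper's steel pivot post, 12 mm diameter, parallel to the socket's z; in the socket's frame at x 22, y 48, z 18 mm.
- mandrel: Steel rod with collar and round handle, about 0.4 kg, loose in the socket. Origin on its axis at the underside of the collar (48 mm diameter, 6 mm thick), z along its axis to the handle. At the start it is home: the collar sits on the socket's mouth, so origin and z axis agree with the socket's. Let go, it slides back home by its own weight.
- handle (a point): Middle of the mandrel's plain round black handle, on its axis 36 mm above the collar's underside; handle 24 mm diameter, 60 mm long (6 to 66 mm above the collar's underside).
- red_band (a point): On the mandrel's axis at the lower edge of its red band. Below the collar's underside the rod (20 mm diameter, 75 mm long) is bare steel for 25 mm, red from 25 to 40, bare from 40 to 56, blue from 56 to 75. So red is wholly out at 40 mm of draw and blue shows from 56 mm. This point lies 40 mm below the mandrel's origin.
- keeper (a joint): Hinge of the yellow keeper arm (rad), axis the pivot post. Near 0 (0 to 0.1) the arm runs from the pivot along the socket's -y over the collar, on the handle's +x side, 3 mm off it, and blocks the mandrel; opening (to 1.5) carries its free end to +x. Arm 14 wide, 6 thick, 112 mm long, underside 8 mm above the mouth plane. Light friction, 1.2 N at the peg; stays where left.
- keeper_pin (a point): Centre of the top of the upright black peg on the keeper's free end, 105 mm from the pivot: peg 12 mm diameter, standing 30 mm above the arm (from 14 to 44 mm above the mouth plane), parallel to the socket's z. Push or pinch it to swing the keeper.
- magnet: Bystander: red square welding magnet 90 x 90 x 20 mm lying beside the jig; origin under its centre.
- offcut: Bystander: steel tube offcut, 42 mm diameter, 60 mm high, standing beside the jig; origin under its centre.
- hammer: Bystander: hammer lying on the bench on the robot's left.
- brush: Bystander: brush lying on the bench on the robot's right.
- can: Bystander: blue spray can, 66 mm diameter, 190 mm high, on the right; origin under its centre.
- spool: Bystander: copper-coloured wire spool, 100 mm diameter, 46 mm high, on the left; origin under its centre.
Things that resemble listed ones, but are neither listed nor needed, are in the scene too. Leave any orange look-alike of the mandrel alone. What is shaped like the jig but orange is not meant.

How it is judged (in metres and radians):
On the way, in this order (a step that is already met when the one before it is completed fails the run):
1. the keeper has been swung aside while the mandrel is still home (value of joint keeper above 0.7 rad and z of mandrel in the frame of socket below 0.006 m), for 0.1 s.
2. the mandrel is drawn to the red band, held in the fingers (z of mandrel in the frame of socket between 0.039 and 0.057 m and value of joint keeper above 0.7 rad and contact force between the fingers and mandrel above 2 N), for 0.2 s.
At the end, for the whole second after the job is handed in: The mandrel is drawn 39 to 57 mm (red band wholly out, blue end wholly in), in line with the bore within 0.08 rad and 8 mm, at rest (under 10 mm/s) in the fingers (over 2 N), not touching the keeper, and the keeper stands more than 0.7 rad open (all of step 2 and angle between the z axis of mandrel and the z axis of socket, either way round below 0.08 rad and x of mandrel in the frame of socket between -0.008 and 0.008 m and y of mandrel in the frame of socket between -0.008 and 0.008 m and contact force between mandrel and keeper below 0.5 N and linear speed of mandrel below 0.01 m/s); the arm keeps its last pose, push and grip.
It fails at once if the blue end came out of the bore (z of mandrel in the frame of socket above 0.058 m).
It fails at once if the mandrel was wrenched against the bore while being drawn (over 60 N) (z of mandrel in the frame of socket above 0.004 m and contact force between mandrel and socket above 60 N).
It fails at once if a bystander was disturbed (moved over 30 mm) (distance of any of magnet, offcut, hammer, brush, can, spool from where it was at the start of the episode above 0.03 m).
It also fails if it takes over 42 s, if anything falls off the work surface, if the arm or the gripper's body presses on something with over 40 N, if the wrist force passes 120 N, or if a joint passes its speed limit or range.

## Working session

There is one attempt and no reset: what is moved stays moved. The work goes in short steps, Python scripts to look and compute and a tool call to move; the robot and the scene stay as the last step left them, time stands still between calls to the robot, and variables do not carry over. Pictures are saved under pics/ and viewed, at most 10 in all, crops included, and the job is handed in when it is done.

Besides the shell and the picture viewer there is one more tool, called after "Emit:" by a JSON object that holds its "method" and its "body", one argument or row to a line. carry_out: Moves the arm, as the interface text tells. Its arguments: {"type":"object","properties":{"increments":{"type":"array","items":{"type":"array","items":{"type":"number"}}}},"required":["increments"]}

```bash
mkdir -p pics
cat > h.py <<'E'
import numpy as np, cv2
from station import *
from scipy.spatial.transform import Rotation as Rn
def w(cam,p):
    m=camera_model(cam); return np.array(m["R"]).T@(np.array(p)-np.array(m["t"]))
E
python3 - <<'E'
from h import *
for c in("side","top"):
    p,d=capture(c); cv2.imwrite(f"pics/{c}0.png",p[:,:,::-1])
    for n in("jig","socket","keeper_pivot","keeper_pin","handle","mandrel"):
        print(c,n,[(round(r["conf"],2),w(c,r["point"]).round().tolist()) for r in spot_point(c,n)[:4]])
s=observe();print(s["t"],s["tcp_pos"],s["tcp_rot"],s["width"],grip_depth)
E
```

```text
side jig [(0.93, [701.0, -240.0, -1.0]), (0.89, [577.0, 62.0, 1.0]), (0.16, [593.0, -420.0, -1.0])]
side socket [(0.8, [700.0, -238.0, 106.0]), (0.58, [576.0, 68.0, 103.0]), (0.36, [603.0, 104.0, 129.0])]
side keeper_pivot [(0.68, [742.0, -205.0, 129.0]), (0.57, [601.0, 107.0, 128.0])]
side keeper_pin [(0.49, [674.0, -285.0, 156.0]), (0.21, [574.0, 66.0, 107.0])]
side handle [(0.9, [411.0, -14.0, 23.0]), (0.5, [564.0, 71.0, 142.0])]
side mandrel [(0.69, [577.0, 65.0, 108.0]), (0.69, [371.0, -11.0, 23.0]), (0.51, [558.0, 10.0, 153.0])]
top jig [(0.91, [695.0, -234.0, 2.0]), (0.69, [573.0, 69.0, 4.0])]
top socket [(0.69, [570.0, 71.0, 103.0]), (0.59, [699.0, -233.0, 111.0]), (0.53, [598.0, 110.0, 127.0])]
top keeper_pivot [(0.6, [598.0, 108.0, 126.0]), (0.57, [734.0, -200.0, 131.0])]
top keeper_pin [(0.73, [557.0, 15.0, 153.0]), (0.71, [670.0, -282.0, 155.0])]
top handle [(0.63, [559.0, 73.0, 141.0]), (0.55, [406.0, -11.0, 26.0])]
top mandrel [(0.87, [375.0, -11.0, 24.0]), (0.53, [575.0, 63.0, 108.0])]
0.7 [ 239.80388925 -577.13610922  198.28347337] [ 9.80674267e-01  1.95647594e-01 -2.34144300e-05 -2.73090724e-05] 1.003163028994966 18.700000000000003
```

Run:
```python
import cv2,numpy as np
a=cv2.imread("pics/side0.png");b=cv2.imread("pics/top0.png")
cv2.imwrite("pics/both.png",cv2.resize(np.vstack([a,b]),(800,1200))[:600]);cv2.imwrite("pics/topb.png",cv2.resize(b,(800,600)))
```

```text
(no output)
```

View pics/both.png

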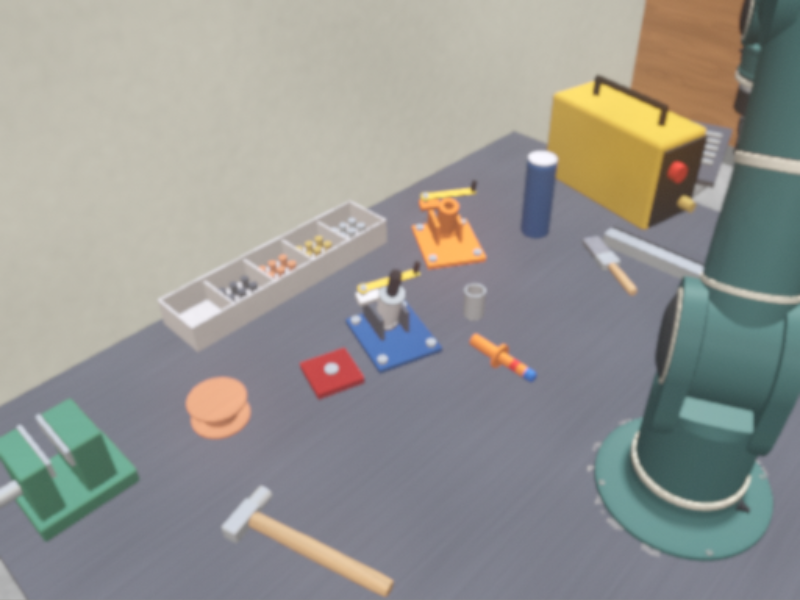

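View pics/topb.png

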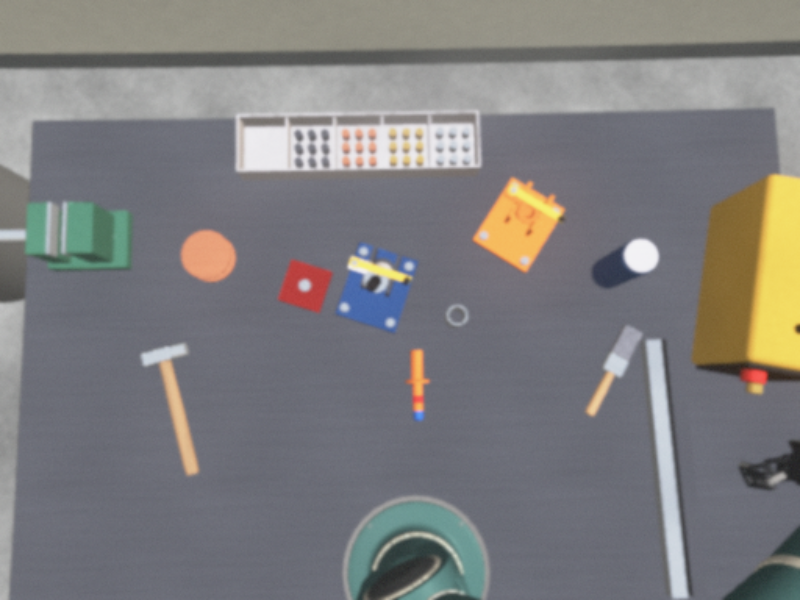

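The side view shows the blue jig at about (390,320), with the mandrel's black handle at (394,283) and the keeper peg at (417,268). In the top view the blue jig is at (377,288), the handle at (377,283) and the peg at (408,280). The orange jig and the orange mandrel are decoys.

```bash
cat >> h.py <<'E'
from scipy.optimize import least_squares
def frame(p):
    x,y,z,yaw=p[:4]; 
    return Rn.from_euler("z",yaw)*Rn.from_euler("y",-0.35), np.array([x,y,z])
def rows(Rs,o,pos,n=1,tooly=1):
    """increments from present pose to TCP at socket-frame pos, tool z=-s_z, tool y=tooly*s_x"""
    s=observe();R0=Rn.from_quat(s["tcp_rot"]);M=Rs.as_matrix()
    z=-M[:,2];y=tooly*M[:,0];Rt=Rn.from_matrix(np.c_[np.cross(y,z),y,z])
    d=R0.inv().apply(o+Rs.apply(pos)-s["tcp_pos"])/25; r=np.degrees((R0.inv()*Rt).as_rotvec())/5
    return d.round(2).tolist()+r.round(2).tolist()
E
python3 - <<'E'
from h import *
import json
L={"jig":[],"socket":[],"keeper_pivot":[],"keeper_pin":[],"handle":[],"mandrel":[]}
exp={"jig":(575,66,0),"socket":(574,66,105),"keeper_pivot":(600,108,127),"keeper_pin":(557,14,153),"handle":(562,72,141),"mandrel":(574,66,105)}
for k in range(2):
  for c in("side","top"):
    capture(c)
    for n in L:
        for r in spot_point(c,n):
            p=w(c,r["point"])
            if np.linalg.norm(p-exp[n])<20:L[n].append(p)
def res(p):
    R,o=frame(p);q=p[4]
    t={"jig":o-[0,0,105],"socket":o,"mandrel":o,"handle":o+R.apply([0,0,36]),"keeper_pivot":o+R.apply([22,48,18]),
       "keeper_pin":o+R.apply([22+105*np.sin(q),48-105*np.cos(q),44])}
    return np.concatenate([(np.array(L[n])-t[n]).ravel() for n in L if L[n]]+[[(q-.05)*60]])
f=least_squares(res,[574,66,105,-.35,.05],loss="soft_l1",f_scale=4)
print({n:(len(v),np.median(v,0).round(1).tolist()) if v else 0 for n,v in L.items()});print(f.x.round(3),np.sqrt(np.diag(np.linalg.inv(f.jac.T@f.jac))).round(3)*3)
json.dump(f.x.tolist(),open("pose.json","w"))
R,o=frame(f.x);print(rows(R,o,[27,-57,100]),observe()["t"])
E
```

```text
{'jig': (4, [573.0, 65.0, 1.9]), 'socket': (3, [573.2, 67.0, 103.4]), 'keeper_pivot': (4, [600.5, 107.2, 127.2]), 'keeper_pin': (4, [558.3, 11.0, 154.5]), 'handle': (4, [561.9, 70.1, 143.3]), 'mandrel': (4, [575.5, 64.9, 107.1])}
[ 5.72914e+02  6.59190e+01  1.06365e+02 -3.10000e-01 -2.10000e-02] [0.846 0.687 0.765 0.03  0.024]
[20.43, -17.13, -0.45, -3.76, 1.74, -9.83] 2.1
```

Emit:
{"method": "carry_out", "body": {
  "increments": [
    [20.4,-17.1,-0.5,-3.8,1.7,-9.8,50],
    [20.4,-17.1,-0.5,-3.8,1.7,-9.8,50],
    [20.4,-17.1,-0.5,-3.8,1.7,-9.8,50],
    [20.4,-17.1,-0.5,-3.8,1.7,-9.8,50],
    [20.4,-17.1,-0.5,-3.8,1.7,-9.8,50]
  ]
}}

```text
t: 2.72
tcp_pos: [384.5, -298.1, 204.5]
tcp_rot: [0.794, 0.581, 0.102, 0.144]
force: [1.2, -0.0, 0.0]
width: 0.586
finger_force: 0.0
```

Run:
```python
from h import *
import json
p=json.load(open("pose.json"))
m=camera_model("top");K=np.array(m["K"]);R=np.array(m["R"]);t=np.array(m["t"])
im,d=capture("top");hsv=cv2.cvtColor(im,cv2.COLOR_RGB2HSV)
mk=((hsv[...,0]>100)&(hsv[...,0]<125)&(hsv[...,1]>130)&(hsv[...,2]>60)).astype(np.uint8)
n,lab,st,cen=cv2.connectedComponentsWithStats(mk)
# plate: largest component near projected jig
k=1+np.argmin([np.hypot(*(cen[i]-[377*.64,288*.64])) if st[i,4]>300 else 1e9 for i in range(1,n)])
ys,xs=np.nonzero(lab==k)
u=np.c_[xs,ys].astype(np.float64)
n_=cv2.undistortPoints(u[:,None],K,np.array([m["k1"],0,0,0,0.]))[:,0]
C=-R.T@t; ray=np.c_[n_,np.ones(len(n_))]@R; s=(12-C[2])/ray[:,2]; P=C+ray*s[:,None]
rc=cv2.minAreaRect(P[:,:2].astype(np.float32));print(len(xs),rc,(rc[2]-90)/57.3)
R_,o=frame(p);print(rows(R_,o,[27,-57,100]),observe()["t"],m["k1"])
```

```text
781 ((544.2819213867188, 75.70970153808594), (122.79170989990234, 99.05087280273438), 71.00788879394531) -0.33145045734824935
[13.58, 2.55, 0.61, 0.07, 0.01, 0.2] 2.775 0.02448582140287793
```

Emit:
{"method": "carry_out", "body": {
  "increments": [
    [2.5,0.5,0.1,0,0,0,50],
    [5,1,0.2,0,0,0,50],
    [7.5,1.5,0.3,0,0,0,50],
    [10,2,0.4,0,0,0,50],
    [12.2,2.4,0.6,0,0,0.2,50]
  ]
}}

```text
t: 3.4
tcp_pos: [537.5, -27.1, 210.4]
tcp_rot: [0.801, 0.572, 0.103, 0.143]
force: [0.9, -0.7, 0.8]
width: 0.589
finger_force: 0.0
```

Run:
```python
from h import *
import json
p=json.load(open("pose.json"));p[3]=-.33;json.dump(p,open("pose.json","w"))
R,o=frame(p)
print("pin",R.inv().apply(np.array([558.3,11,154.5])-o),"handle",R.inv().apply(np.array([561.9,70.1,143.3])-o))
c="side";im,_=capture(c);cv2.imwrite("pics/s1.png",cv2.resize(im[130:290,170:370,::-1],(750,600)))
for c in("side","top"):
  if c=="top":capture(c)
  for n in("keeper_pin","handle","keeper_pivot"):
    print(c,n,[(round(r["conf"],2),R.inv().apply(w(c,r["point"])-o).round(1).tolist()) for r in spot_point(c,n)[:3]])
s=observe();print("tcp",R.inv().apply(s["tcp_pos"]-o),rows(R,o,[26,-57,60]),s["t"],s["width"])
```

```text
pin [ 20.23480554 -56.69129738  43.85497788] handle [ 1.60374774  0.38636003 38.73299481]
side keeper_pin [(0.45, [23.8, -59.1, 39.8])]
side handle [(0.82, [-153.2, -129.0, -31.7]), (0.52, [1.7, 4.2, 38.4])]
side keeper_pivot [(0.7, [236.7, -199.3, -62.2]), (0.53, [0.8, 1.2, -39.4]), (0.22, [-52.4, -510.6, -94.3])]
top keeper_pin [(0.68, [208.2, -300.4, -24.6]), (0.44, [19.7, -54.3, 46.5])]
top handle [(0.48, [-4.0, 1.0, 38.2]), (0.28, [-58.3, -510.5, -94.5])]
top keeper_pivot [(0.83, [233.7, -202.5, -61.1]), (0.61, [18.6, 48.8, 16.6])]
tcp [  31.81212028 -102.73087274   98.26183565] [1.83, -0.24, 1.53, 0.03, -0.01, -0.02] 3.8 0.5826848219276022
```

View pics/s1.png

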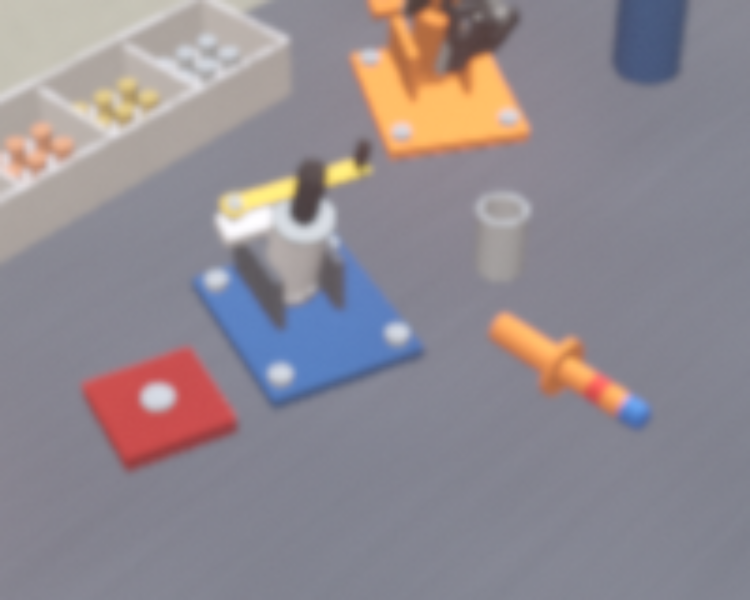

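The side crop shows the peg at (362,150), free beside the handle at (308,190). The gripper is behind it to the upper right, and nothing is in the way of coming down astride the peg.

Emit:
{"method": "carry_out", "body": {
  "increments": [
    [1.83,-0.36,0.6,0,0,0,50],
    [1.83,-0.36,1.4,0,0,0,50],
    [1.83,-0.36,2.2,0,0,0,50],
    [1.83,-0.36,3.0,0,0,0,50],
    [1.83,-0.36,3.0,0,0,0,50]
  ]
}}

```text
t: 4.42
tcp_pos: [567.1, 8.1, 135.2]
tcp_rot: [0.802, 0.572, 0.102, 0.141]
force: [-0.2, 0.1, 0.3]
width: 0.583
finger_force: 0.0
```

Run:
```python
from h import *
import json
p=json.load(open("pose.json"));R,o=frame(p)
im,_=capture("side");cv2.imwrite("pics/s2.png",cv2.resize(im[130:250,200:350,::-1],(750,600)))
s=observe();print("tcp",R.inv().apply(s["tcp_pos"]-o),s["force"],s["t"],s["width"])
```

```text
tcp [ 22.78555445 -56.12086865  23.36512006] [0.32709494 0.41546608 0.79670545] 4.475 0.5866011760278996
```

View pics/s2.png

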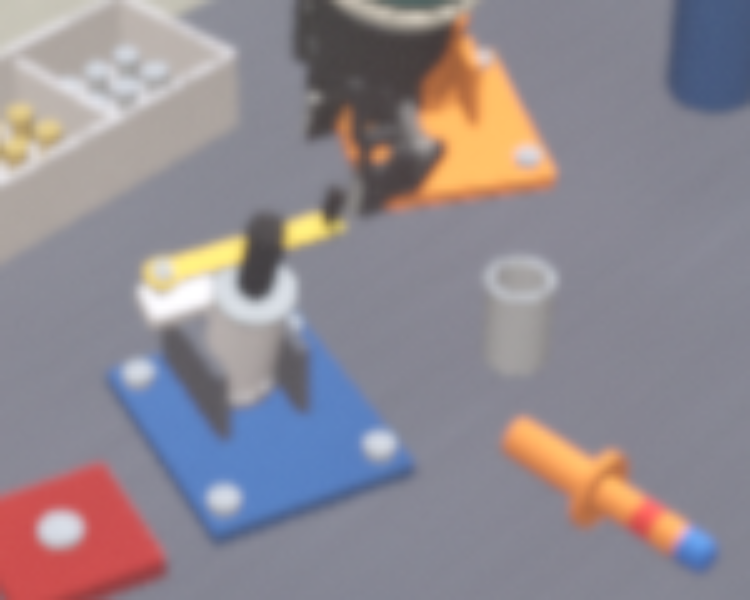

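Run:
```python
from h import *
import json
p=json.load(open("pose.json"));R,o=frame(p)
s=observe();Rt=Rn.from_quat(s["tcp_rot"]);T=s["tcp_pos"]
def proj(c,X):
    m=camera_model(c);q=np.array(m["R"])@X+m["t"];r=q[:2]/q[2];r=r*(1+m["k1"]*(r@r));K=np.array(m["K"]);return K[:2,:2]@r+K[:2,2]
out=[]
for c,(x0,y0) in(("side",(200,110)),("top",(190,130))):
    im,_=capture(c);im=cv2.resize(im[y0:y0+120,x0:x0+100,::-1],(400,480),interpolation=cv2.INTER_CUBIC)
    for X,col in((T,(0,0,255)),(T+Rt.apply([0,25,0]),(0,255,0)),(T+Rt.apply([0,-25,0]),(255,0,255)),(o+R.apply([22,-57,44]),(255,255,0)),(o+R.apply([0,0,66]),(255,255,255))):
        u=((proj(c,X)-[x0,y0])*4).astype(int);cv2.circle(im,tuple(int(v) for v in u),4,col,1)
    out.append(im)
cv2.imwrite("pics/s3.png",np.hstack(out))
```

```text
(no output)
```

View pics/s3.png

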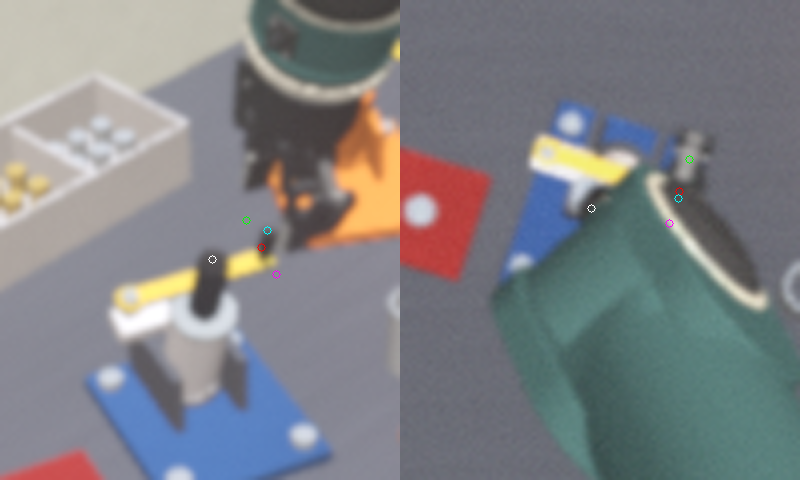

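In the overlay the fingers straddle the peg: peg at (266,240) in the left half, fingers at (285,240) and (250,190). I'll go down 5 mm and sweep the peg along its arc.

```bash
cat > arc.py <<'E'
from h import *
import json,sys
p=json.load(open("pose.json"));R,o=frame(p)
s=observe();T=R.inv().apply(s["tcp_pos"]-o);M=(R.inv()*Rn.from_quat(s["tcp_rot"]));y=M.apply([0,1,0]);a0=np.arctan2(y[1],y[0])
print("tcp",T.round(1),"a0",a0.round(3),s["joint_positions"].round(2) if hasattr(s["joint_positions"],"round") else s["joint_positions"],s["force"])
for q in map(float,sys.argv[2:]):
    a=.6*q;g=np.array([22+105*np.sin(q)+19*np.cos(a),48-105*np.cos(q)+19*np.sin(a),float(sys.argv[1])])
    print(q,(M.inv().apply(g-T)/25).round(2),"turn z",np.degrees(-(a-a0))/5)
E
python3 arc.py 18 0 .1 .2 .35 .5
```

```text
tcp [ 23.4 -55.7  24.1] a0 -0.001 [ 0.44  0.3  -0.69  2.07  0.65  0.62 -1.03] [-0.31344001  0.56020478 -0.69886699]
0.0 [-0.05  0.7   0.25] turn z -0.010270695791125477
0.1 [0.01 1.12 0.25] turn z -0.6978200499481133
0.2 [0.12 1.53 0.25] turn z -1.3853694041051012
0.35 [0.36 2.13 0.25] turn z -2.4166934353405827
0.5 [0.69 2.68 0.25] turn z -3.448017466576064
```

Emit:
{"method": "carry_out", "body": {
  "increments": [
    [-0.05,0.3,0.25,0,0,0,50],
    [-0.05,0.7,0.25,0,0,0,50],
    [0.12,1.5,0.25,0,0,-1.4,50],
    [0.36,2.1,0.25,0,0,-2.4,50],
    [0.69,2.7,0.25,0,0,-3.4,50]
  ]
}}

```text
t: 5.2
tcp_pos: [636.4, 3.6, 154.1]
tcp_rot: [0.707, 0.685, 0.08, 0.156]
force: [-0.0, -0.1, -0.3]
width: 0.583
finger_force: 0.0
```

```bash
python3 arc.py 18 .6 .75 .9 1.05 1.2
```

```text
tcp [ 91.8 -38.4  17.3] a0 0.298 [ 0.47  0.41 -0.74  1.9   0.7   0.73 -0.7 ] [-0.03257352 -0.06351106 -0.25955955]
0.6 [ 0.16  0.35 -0.03] turn z -0.7068893596828718
0.75 [ 0.46  0.93 -0.02] turn z -1.7382133909183533
0.9 [ 0.84  1.46 -0.02] turn z -2.769537422153836
1.05 [ 1.3   1.94 -0.02] turn z -3.8008614533893175
1.2 [ 1.83  2.34 -0.02] turn z -4.832185484624799
```

Emit:
{"method": "carry_out", "body": {
  "increments": [
    [0.16,0.35,0,0,0,-0.7,50],
    [0.46,0.93,0,0,0,-1.7,50],
    [0.84,1.46,0,0,0,-2.8,50],
    [1.3,1.94,0,0,0,-3.8,50],
    [1.83,2.34,0,0,0,-4.8,50]
  ]
}}

```text
t: 5.82
tcp_pos: [693.8, 48.5, 168.8]
tcp_rot: [0.549, 0.817, 0.046, 0.169]
force: [-0.0, 0.8, 0.2]
width: 0.587
finger_force: 0.0
```

```bash
python3 arc.py 18 1.2
python3 - <<'E'
from h import *
im,_=capture("side");a=cv2.resize(im[110:230,200:300,::-1],(400,480))
im,_=capture("top");b=cv2.resize(im[130:250,190:290,::-1],(400,480));cv2.imwrite("pics/s4.png",np.hstack([a,b]))
E
```

```text
tcp [134.1  22.7  17.5] a0 0.717 [ 0.4   0.53 -0.8   1.74  0.78  0.86 -0.36] [-0.02286355  0.77452698  0.17755329]
1.2 [-0.01 -0.01 -0.02] turn z -0.0342127543274227
```

View pics/s4.png

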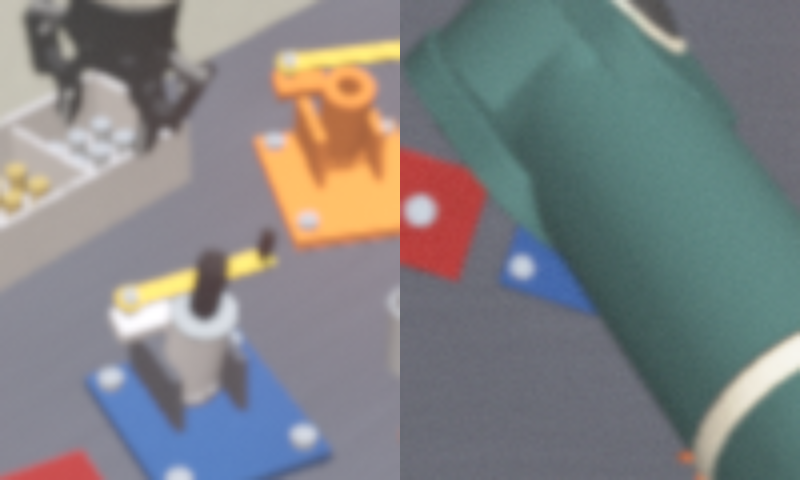

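The sweep missed: the keeper still lies across the collar, with the peg at (265,243) and the fingers at (70,110) and (145,145). I'll check where the fingers really are against the calibration.

```bash
cat >> h.py <<'E'
def proj(c,X):
    m=camera_model(c);q=np.array(m["R"])@X+m["t"];r=q[:2]/q[2];r=r*(1+m["k1"]*(r@r));K=np.array(m["K"]);return K[:2,:2]@r+K[:2,2]
E
python3 - <<'E'
from h import *
s=observe();Rt=Rn.from_quat(s["tcp_rot"]);T=s["tcp_pos"];print(s["t"])
x0,y0=180,70
im,d=capture("side");im=cv2.resize(im[y0:y0+150,x0:x0+150,::-1],(600,600),interpolation=cv2.INTER_CUBIC)
for v,col in(([0,0,0],(0,0,255)),([0,25,0],(0,255,0)),([0,-25,0],(255,0,255)),([0,0,-19],(255,255,255)),([0,25,-19],(0,255,255)),([0,-25,-19],(255,255,0))):
    u=((proj("side",T+Rt.apply(v))-[x0,y0])*4).astype(int);cv2.circle(im,tuple(int(v) for v in u),5,col,2)
cv2.imwrite("pics/s5.png",im)
E
```

```text
5.925
```

View pics/s5.png

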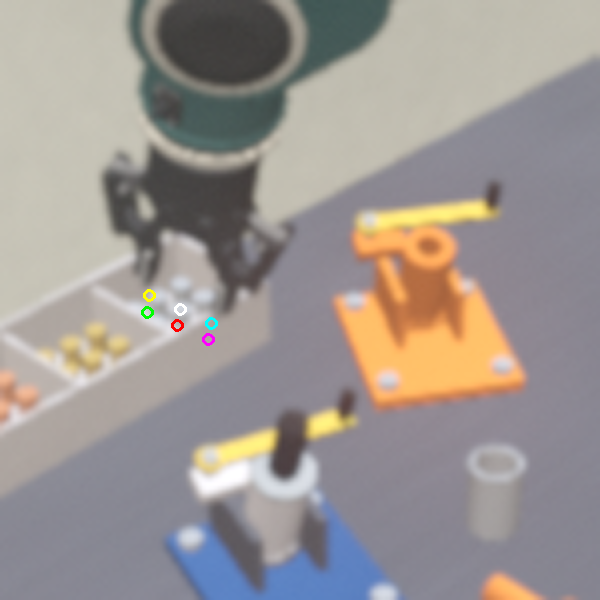

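```bash
cat >> h.py <<'E'
def cloud(c,u0,u1,v0,v1):
    im,d=capture(c);m=camera_model(c);vv,uu=np.mgrid[v0:v1,u0:u1];D=d[v0:v1,u0:u1].ravel()
    n=cv2.undistortPoints(np.c_[uu.ravel(),vv.ravel()].astype(float)[:,None],np.array(m["K"]),np.array([m["k1"],0,0,0,0.]))[:,0]
    P=(np.c_[n,np.ones(len(n))]*D[:,None]-m["t"])@np.array(m["R"]);return P[D>0]
E
python3 - <<'E'
from h import *
s=observe();Rt=Rn.from_quat(s["tcp_rot"]);T=s["tcp_pos"]
P=cloud("side",195,260,90,170);Q=Rt.inv().apply(P-T)
Q=Q[(abs(Q[:,0])<60)&(abs(Q[:,1])<75)&(Q[:,2]>-90)&(Q[:,2]<25)]
for a,b in((15,70),(-15,15),(-70,-15)):
    S=Q[(Q[:,1]>a)&(Q[:,1]<b)];S=S[np.argsort(-S[:,2])][:60:5];print(a,len(S));print(S.round(0).tolist())
E
```

```text
15 12
[[-9.0, 27.0, -36.0], [-12.0, 25.0, -43.0], [7.0, 32.0, -45.0], [8.0, 26.0, -50.0], [10.0, 31.0, -54.0], [6.0, 34.0, -57.0], [10.0, 29.0, -60.0], [6.0, 37.0, -64.0], [8.0, 27.0, -68.0], [-1.0, 29.0, -70.0], [-4.0, 24.0, -74.0], [-0.0, 26.0, -77.0]]
-15 0
[]
-70 12
[[6.0, -31.0, -38.0], [10.0, -29.0, -46.0], [10.0, -26.0, -49.0], [9.0, -31.0, -51.0], [11.0, -29.0, -56.0], [9.0, -28.0, -58.0], [2.0, -33.0, -63.0], [6.0, -31.0, -66.0], [7.0, -25.0, -72.0], [9.0, -35.0, -76.0], [9.0, -28.0, -81.0], [5.0, -38.0, -83.0]]
```

The depth cloud shows the fingers laterally where expected, but their tips are about 36 mm behind the reported TCP. They passed over the peg, so I'll go back and come down lower.

Run:
```python
from h import *
import json
p=json.load(open("pose.json"));R,o=frame(p)
for q in([80,-50,22],[24,-58,22]):print(rows(R,o,q))
```

```text
[-0.8, -3.5, -0.2, 0.03, -0.02, 8.17]
[0.43, -5.4, -0.2, 0.03, -0.02, 8.17]
```

Emit:
{"method": "carry_out", "body": {
  "increments": [
    [-0.3,-1.2,-0.2,0,0,2,50],
    [-0.6,-2.4,-0.2,0,0,4,50],
    [-0.8,-3.5,-0.2,0,0,6,50],
    [-0.2,-4.5,-0.2,0,0,8.17,50],
    [0.43,-5.4,-0.2,0,0,8.17,50]
  ]
}}

```text
t: 6.65
tcp_pos: [567.3, 5.1, 135.3]
tcp_rot: [0.802, 0.571, 0.103, 0.142]
force: [0.3, 0.8, 0.2]
width: 0.583
finger_force: 0.0
```

```bash
cat > st.py <<'E'
from h import *
import json,sys
p=json.load(open("pose.json"));R,o=frame(p)
s=observe();T=s["tcp_pos"];Rt=Rn.from_quat(s["tcp_rot"])
print("sock tcp",R.inv().apply(T-o).round(1),"F",np.round(s["force"],1),s["t"],s["width"])
u=proj("side",T).astype(int)
P=cloud("side",u[0]-35,u[0]+35,u[1]-45,u[1]+10);Q=Rt.inv().apply(P-T)
for a,b in((18,60),(-60,-18)):
    S=Q[(Q[:,1]>a)&(Q[:,1]<b)&(abs(Q[:,0])<14)&(Q[:,2]<5)&(Q[:,2]>-90)];S=S[np.argsort(-S[:,2])][:25:4];print(S.round(0).tolist())
E
python3 st.py
```

```text
sock tcp [ 23.4 -59.3  22.3] F [0.3 0.8 0.2] 6.65 0.5830830975488023
[[-10.0, 29.0, -34.0], [-6.0, 29.0, -41.0], [-7.0, 26.0, -43.0], [3.0, 25.0, -45.0], [9.0, 33.0, -47.0], [6.0, 26.0, -49.0], [-9.0, 26.0, -51.0]]
[[9.0, -28.0, -41.0], [11.0, -29.0, -47.0], [-7.0, -37.0, -48.0], [6.0, -37.0, -51.0], [11.0, -27.0, -54.0], [3.0, -35.0, -56.0], [4.0, -30.0, -59.0]]
```

Emit:
{"method": "carry_out", "body": {
  "increments": [
    [0,0,0.4,0,0,0,50],
    [0,0,0.8,0,0,0,50],
    [0,0,1.25,0,0,0,50],
    [0,0,1.25,0,0,0,50]
  ]
}}

```text
t: 7.2
tcp_pos: [578.5, 2.9, 104.8]
tcp_rot: [0.801, 0.573, 0.102, 0.141]
force: [0.3, -0.5, 0.2]
width: 0.586
finger_force: 0.0
```

```bash
python3 st.py; python3 arc.py -9 0 .1 .2 .35 .5;  python3 - <<'E'
from h import *
im,_=capture("side");cv2.imwrite("pics/s6.png",cv2.resize(im[110:230,200:300,::-1],(500,600)))
E
```

```text
sock tcp [ 23.6 -57.8 -10.3] F [ 0.3 -0.5  0.2] 7.2 0.5863756992203291
[[7.0, 32.0, -36.0], [-7.0, 28.0, -40.0], [-13.0, 28.0, -42.0], [5.0, 25.0, -45.0], [-12.0, 28.0, -48.0], [-1.0, 26.0, -50.0], [-8.0, 27.0, -51.0]]
[[8.0, -29.0, -39.0], [9.0, -29.0, -44.0], [7.0, -36.0, -47.0], [6.0, -34.0, -50.0], [6.0, -37.0, -54.0], [10.0, -26.0, -56.0], [6.0, -30.0, -59.0]]
tcp [ 23.8 -57.6  -9.7] a0 0.002 [ 0.4   0.37 -0.65  2.07  0.75  0.58 -1.1 ] [-1.12621955  0.14606353 -0.36225219]
0.0 [ 0.02  0.69 -0.03] turn z 0.0239390153168168
0.1 [ 0.09  1.11 -0.03] turn z -0.6636103388401711
0.2 [ 0.2   1.52 -0.03] turn z -1.3511596929971588
0.35 [ 0.43  2.11 -0.03] turn z -2.3824837242326407
0.5 [ 0.76  2.67 -0.03] turn z -3.4138077554681225
```

View pics/s6.png

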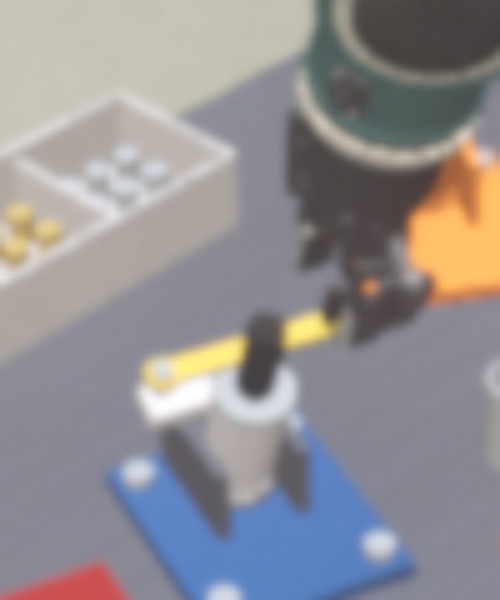

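The peg at (335,300) is now beside the near finger at (350,325), which has come down level with it. Sweeping.

Emit:
{"method": "carry_out", "body": {
  "increments": [
    [0.02,0.4,0,0,0,0,50],
    [0.05,0.7,0,0,0,0,50],
    [0.2,1.5,0,0,0,-1.3,50],
    [0.43,2.1,0,0,0,-2.4,50],
    [0.76,2.65,0,0,0,-3.4,50]
  ]
}}

```text
t: 7.92
tcp_pos: [644.4, 0.4, 129.2]
tcp_rot: [0.706, 0.686, 0.08, 0.156]
force: [-2.3, 0.4, -1.1]
width: 0.587
finger_force: 0.9
```

```bash
python3 arc.py -9 .6 .75 .9 1.05 1.2
python3 - <<'E'
from h import *
import json
p=json.load(open("pose.json"));R,o=frame(p)
capture("side");print([(r["conf"],R.inv().apply(w("side",r["point"])-o).round(1)) for r in spot_point("side","keeper_pin")])
E
```

```text
tcp [ 91.3 -38.9  -9. ] a0 0.301 [ 0.45  0.46 -0.72  1.9   0.76  0.7  -0.75] [-2.34024542  0.37822106 -1.06692559]
0.6 [0.17 0.38 0.  ] turn z -0.6758430999104487
0.75 [0.47 0.96 0.  ] turn z -1.7071671311459302
0.9 [0.85 1.49 0.01] turn z -2.738491162381413
1.05 [1.31 1.96 0.01] turn z -3.769815193616894
1.2 [1.84 2.36 0.01] turn z -4.801139224852376
[(0.68, array([ 212.7, -299.7,  -23.1])), (0.65, array([ 72.6, -46. ,  43.4]))]
```

The peg is moving, now near 0.5 rad with a finger force of 0.9 N. I'll carry on.

Emit:
{"method": "carry_out", "body": {
  "increments": [
    [0.17,0.38,0,0,0,-0.7,50],
    [0.47,0.96,0,0,0,-1.7,50],
    [0.85,1.49,0,0,0,-2.7,50],
    [1.31,1.96,0,0,0,-3.8,50],
    [1.84,2.36,0,0,0,-4.8,50]
  ]
}}

```text
t: 8.65
tcp_pos: [701.5, 45.5, 143.7]
tcp_rot: [0.549, 0.817, 0.046, 0.169]
force: [-1.7, -1.3, -0.8]
width: 0.586
finger_force: 0.7
```

```bash
python3 arc.py -9 1.2
python3 - <<'E'
from h import *
import json
p=json.load(open("pose.json"));R,o=frame(p)
capture("side");print([(r["conf"],R.inv().apply(w("side",r["point"])-o).round(1)) for r in spot_point("side","keeper_pin")])
E
```

```text
tcp [133.2  22.3  -8.9] a0 0.718 [ 0.39  0.57 -0.79  1.74  0.83  0.84 -0.39] [-1.65071378 -1.27927713 -0.83675825]
1.2 [-0.02  0.03  0.  ] turn z -0.025312859275142596
[(0.61, array([117.8,  11. ,  44. ])), (0.54, array([ 213.6, -298.3,  -22.1]))]
```

The keeper is open at about 1.2 rad. Next, lift clear of the peg and move above the handle.

Emit:
{"method": "carry_out", "body": {
  "increments": [
    [0,-0.1,-0.5,0,0,0,50],
    [0,-0.1,-1.2,0,0,0,50],
    [0,-0.1,-2.0,0,0,0,50],
    [0,-0.1,-2.8,0,0,0,50],
    [0,-0.1,-2.9,0,0,0,50]
  ]
}}

```text
t: 9.38
tcp_pos: [675.8, 53.2, 213.5]
tcp_rot: [0.549, 0.817, 0.047, 0.17]
force: [0.1, 0.8, -0.7]
width: 0.588
finger_force: 0.0
```

Run:
```python
from h import *
import json
p=json.load(open("pose.json"));R,o=frame(p)
print(rows(R,o,[0,0,66]),observe()["t"])
# handle axis from depth (dark pixels near the handle)
for c in("side","top"):
    u=proj(c,o+R.apply([0,0,36])).astype(int)
    Q=R.inv().apply(cloud(c,u[0]-25,u[0]+25,u[1]-25,u[1]+25)-o)
    S=Q[(Q[:,2]>14)&(Q[:,2]<64)&(np.hypot(Q[:,0],Q[:,1])<25)];cd=R.inv().apply(-np.array(camera_model(c)["R"]).T@camera_model(c)["t"]-o)
    if len(S)>15:
        f=least_squares(lambda v:np.hypot(S[:,0]-v[0]-v[2]*(S[:,2]-36),S[:,1]-v[1]-v[3]*(S[:,2]-36))-12,[0,0,0,0],loss="soft_l1",f_scale=1.5);print(c,len(S),f.x.round(2),f.cost,cd.round())
    C=Q[(abs(Q[:,2]-3)<9)&(np.hypot(Q[:,0],Q[:,1])<30)];print(C.mean(0) if len(C) else 0)
    print([(round(r["conf"],2),R.inv().apply(w(c,r["point"])-o).round(1)) for n in("handle","keeper_pin") for r in spot_point(c,n)[:2]])
```

```text
[2.83, -4.54, -0.03, 0.06, -0.01, 8.22] 9.375
side 94 [-0.44  0.03  0.02 -0.02] 90.59315011718454 [-610.  440. 1113.]
[-4.6249128   6.75135432  4.16196736]
[(0.65, array([ 2.4,  2.9, 38. ])), (0.6, array([-146.8, -126.7,  -32.3])), (0.74, array([117.4,  12. ,  42. ])), (0.65, array([ 213.9, -301.4,  -24.9]))]
0
[(0.33, array([-383.3,  307.2,   28.6])), (0.49, array([ 208.9, -294.5,  -25.2]))]
```

Emit:
{"method": "carry_out", "body": {
  "increments": [
    [0.6,-1,0,0,0,2,50],
    [1.2,-2,0,0,0,4,50],
    [1.8,-3,0,0,0,6,50],
    [2.4,-4,0,0,0,8,50],
    [2.83,-4.54,0,0.06,0,8.22,50]
  ]
}}

```text
t: 10.3
tcp_pos: [550.0, 73.0, 164.9]
tcp_rot: [0.802, 0.572, 0.1, 0.14]
force: [0.5, 0.0, 0.3]
width: 0.584
finger_force: 0.0
```

```bash
python3 st.py
python3 - <<'E'
from h import *
import json
p=json.load(open("pose.json"));R,o=frame(p)
print(rows(R,o,[0,0,66]),rows(R,o,[0,0,-8]))
E
```

```text
sock tcp [-2.4 -0.8 63.2] F [0.5 0.  0.3] 10.3 0.5840846694455853
[[-4.0, 30.0, -35.0], [7.0, 27.0, -39.0], [-2.0, 28.0, -43.0], [-6.0, 25.0, -44.0], [12.0, 26.0, -46.0], [-6.0, 25.0, -49.0], [1.0, 25.0, -51.0]]
[[4.0, -30.0, -39.0], [2.0, -35.0, -45.0], [7.0, -21.0, -47.0], [8.0, -29.0, -49.0], [6.0, -30.0, -49.0], [6.0, -28.0, -55.0], [5.0, -32.0, -56.0]]
[0.02, 0.16, -0.12, -0.05, 0.01, -0.0] [0.02, 0.17, 2.84, -0.05, 0.01, -0.0]
```

Emit:
{"method": "carry_out", "body": {
  "increments": [
    [0.02,0.1,0.1,0,0,0,50],
    [0.02,0.16,0.8,0,0,0,50],
    [0.02,0.16,1.5,0,0,0,50],
    [0.02,0.16,2.2,0,0,0,50],
    [0.02,0.16,2.9,0,0,0,50]
  ]
}}

```text
t: 10.98
tcp_pos: [579.8, 63.7, 98.0]
tcp_rot: [0.801, 0.573, 0.101, 0.14]
force: [-0.1, -0.2, 0.1]
width: 0.583
finger_force: 0.0
```

```bash
python3 st.py
python3 - <<'E'
from h import *
import json
p=json.load(open("pose.json"));R,o=frame(p)
print(rows(R,o,[0,0,-10]))
im,_=capture("side");cv2.imwrite("pics/s7.png",cv2.resize(im[110:230,180:300,::-1],(600,600)))
E
```

```text
sock tcp [  3.9   0.2 -10.3] F [-0.1 -0.2  0.1] 10.975 0.5830229992322915
[[-4.0, 27.0, -37.0], [6.0, 28.0, -41.0], [10.0, 27.0, -44.0], [1.0, 26.0, -46.0], [4.0, 26.0, -47.0], [4.0, 28.0, -50.0], [9.0, 30.0, -54.0]]
[[5.0, -24.0, 4.0], [-12.0, -21.0, 3.0], [3.0, -25.0, -1.0], [13.0, -25.0, -6.0], [5.0, -27.0, -10.0], [-4.0, -28.0, -12.0], [5.0, -26.0, -14.0]]
[0.02, -0.12, -0.08, -0.05, 0.01, 0.0]
```

View pics/s7.png

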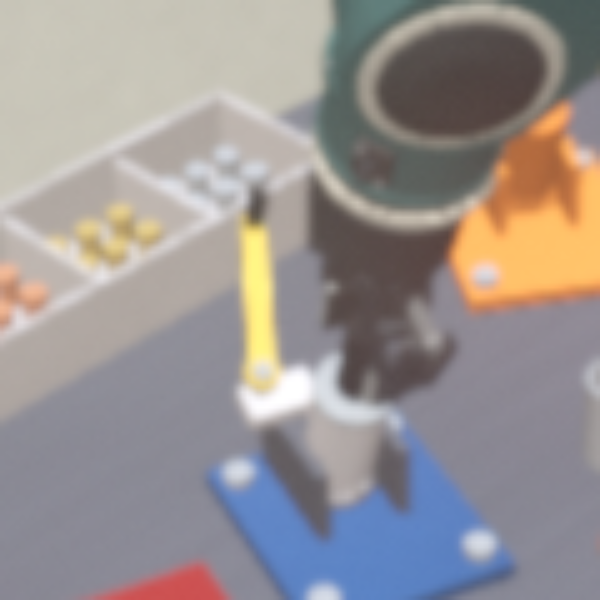

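The keeper points well away, its peg at (258,200), and the fingers at (365,350) and (410,350) are around the handle above the collar. Closing.

Emit:
{"method": "carry_out", "body": {
  "increments": [
    [0.02,-0.1,0,0,0,0,40],
    [0.02,-0.1,0,0,0,0,30],
    [0.02,-0.1,0,0,0,0,24],
    [0.02,-0.1,0,0,0,0,20],
    [0.02,-0.1,0,0,0,0,15]
  ]
}}

```text
t: 11.7
tcp_pos: [575.8, 65.8, 98.2]
tcp_rot: [0.801, 0.573, 0.1, 0.14]
force: [-9.2, 2.7, 5.3]
width: 0.268
finger_force: 58.2
```

Emit:
{"method": "carry_out", "body": {
  "increments": [
    [0,0,0,0,0,0,15],
    [0,0,0,0,0,0,10],
    [0,0,0,0,0,0,10]
  ]
}}

```text
t: 12.08
tcp_pos: [575.8, 65.8, 98.2]
tcp_rot: [0.801, 0.573, 0.1, 0.14]
force: [-9.0, 2.9, 4.7]
width: 0.261
finger_force: 58.2
```

Run:
```python
from h import *
import json
p=json.load(open("pose.json"));R,o=frame(p);s=observe()
print(rows(R,o,[0,0,-10]),R.inv().apply(s["tcp_pos"]-o),R.inv().apply(s["force"]),s["ft_torque"],s["width"]*85.4,s["finger_force"],s["t"])
```

```text
[-0.03, 0.01, 0.06, -0.03, -0.0, 0.01] [-0.1903173   0.84482502 -8.59473416] [-7.27296898 -0.15281717  7.6357431 ] [ 0.52005475  1.91100638 -0.05081641] 22.307808229660534 58.17595303058624 12.075
```

Emit:
{"method": "carry_out", "body": {
  "increments": [
    [0,-0.03,-0.1,0,0,0,10],
    [0,-0.03,-0.2,0,0,0,10],
    [0,-0.03,-0.3,0,0,0,10],
    [0,-0.03,-0.4,0,0,0,10],
    [0,-0.03,-0.4,0,0,0,10]
  ]
}}

```text
t: 12.7
tcp_pos: [572.5, 66.7, 107.3]
tcp_rot: [0.801, 0.573, 0.101, 0.141]
force: [-0.1, 0.9, -4.0]
width: 0.264
finger_force: 58.8
```

```bash
cat > f.py <<'E'
from h import *
import json
p=json.load(open("pose.json"));R,o=frame(p);s=observe()
print(R.inv().apply(s["tcp_pos"]-o),R.inv().apply(s["force"]),R.inv().apply(s["ft_torque"]),s["finger_force"],s["t"])
E
python3 f.py
```

```text
[-0.2723287   0.60062777  1.06280752] [-1.72960095  0.78003414 -3.62134728] [ 9.20651165e-02  9.38496784e-01 -1.13721584e-04] 58.8127076625824 12.7
```

Emit:
{"method": "carry_out", "body": {
  "increments": [
    [0,0,-0.2,0,0,0,10],
    [0,0,-0.4,0,0,0,10],
    [0,0,-0.6,0,0,0,10],
    [0,0,-0.8,0,0,0,10],
    [0,0,-0.8,0,0,0,10]
  ]
}}

```text
t: 13.32
tcp_pos: [566.1, 68.9, 126.3]
tcp_rot: [0.801, 0.573, 0.101, 0.141]
force: [-0.5, -0.4, -4.1]
width: 0.267
finger_force: 58.9
```

```bash
python3 f.py
```

```text
[-0.11735712  0.66712263 21.27727411] [-1.73999977 -0.53180408 -3.68275667] [ 0.02051104  0.75304361 -0.02918227] 58.85051071643829 13.325
```

Emit:
{"method": "carry_out", "body": {
  "increments": [
    [0,0,-0.2,0,0,0,10],
    [0,0,-0.4,0,0,0,10],
    [0,0,-0.6,0,0,0,10],
    [0,0,-0.68,0,0,0,10],
    [0,0,-0.68,0,0,0,10]
  ]
}}

```text
t: 13.95
tcp_pos: [560.7, 70.8, 142.0]
tcp_rot: [0.801, 0.573, 0.101, 0.141]
force: [0.0, -0.6, -3.4]
width: 0.265
finger_force: 58.8
```

```bash
python3 f.py
python3 - <<'E'
from h import *
import json
p=json.load(open("pose.json"));R,o=frame(p)
im,_=capture("side");cv2.imwrite("pics/s8.png",cv2.resize(im[120:220,190:290,::-1],(600,600),interpolation=cv2.INTER_CUBIC))
print([(round(r["conf"],2),R.inv().apply(w("side",r["point"])-o).round(1)) for n in("mandrel","red_band","keeper_pin") for r in spot_point("side",n)[:2]])
E
```

```text
[-0.12732621  0.60730241 38.01593014] [-0.96353917 -0.52402242 -3.31283735] [-0.02465875  0.73502876  0.02456973] 58.845922350883484 13.95
[(0.82, array([-182.4, -138.3,  -21.7])), (0.72, array([ 4.6, -0.8, 46.5])), (0.76, array([1.9, 2.5, 2.2])), (0.68, array([ 126.5, -450.5, -161.4])), (0.77, array([119. ,   9.9,  40.8])), (0.47, array([ 218.6, -301.1,  -25.4]))]
```

View pics/s8.png

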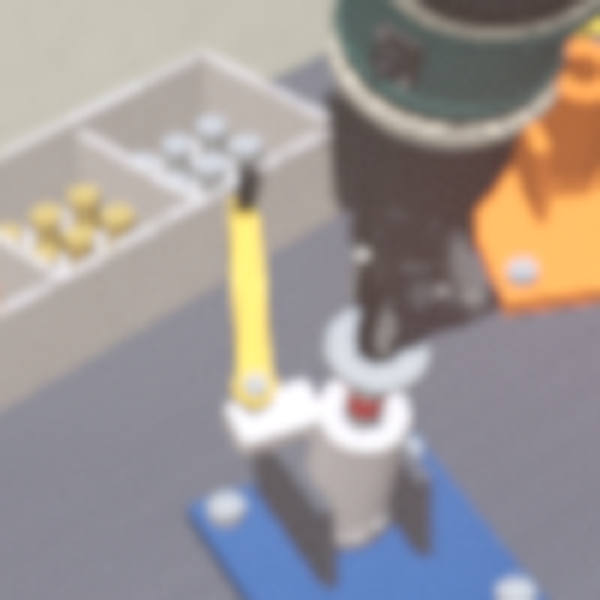

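The collar at (378,350) stands clear of the mouth. The red band shows at (365,405), no blue is visible, and the keeper is aside. The measured draw is about 46.5 mm, so I'm handing in.

```bash
python3 -c "
from station import *
print(observe()['joint_vel'],sign_off())"
```

```text
the job is handed in; nothing more can be done
[-0.00072914 -0.00147174  0.00022687  0.0005874  -0.00034449 -0.00010581
 -0.0003632 ] None
```

I handed the job in with the keeper open about 1.2 rad and the mandrel drawn about 46.5 mm and held still in the gripper: red band out, no blue showing (a first sweep passed over the peg without touching it).

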